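# Interleave two polished sample rings and snap the spindle cap on

## Task

Pack the polished steel sample rings on the transport spindle: lay the square separator sheet over the stud onto the ring already there, lower the second ring over the stud onto the sheet without dropping it, then put the snap cap on the stud and press it straight down until it clicks and on until its flange sits firmly on the upper ring. Finish while still holding the cap and pressing it down - do not let go of it - and leave the other things on the bench alone.

Things in the scene. Friction and masses are not known exactly. Their poses are not given: they have to be found in the camera images.
- spindle: fixed transport spindle: round aluminium base 90 mm across, 12 mm thick, with an upright steel post 23 mm thick up to 40 mm height, above that a 14 mm stud with tapered tip. Origin: centre of the base's underside on the bench, z up along the post; heights are from it
- stud_top (a point): tip of the stud, on its axis, 71 mm above the spindle's origin. Four spring balls stand out of the stud, centred 56 mm above that origin, 23 mm across their tips: they resist the cap with a peak of about 7 to 13 N, then let it through and draw it down (the click); sheet and rings pass over them freely
- lower_ring: steel sample ring already on the spindle, lying on its base: 58 mm outside, hole 30 mm, 14 mm thick; its top is 26 mm above the spindle's origin. Origin: on its axis at the underside
- ring: second, identical steel sample ring lying flat on the bench: 58 mm outside, hole 30 mm, 14 mm thick, about 0.2 kg. Origin: on its axis at the underside
- stand: small fixed block 36 x 36 x 12 mm on which the separator lies. Origin: centre of its underside
- separator: stiff fibre-board separator, square 64 x 64 mm, 5 mm thick, with a 30 mm round hole in the middle, lying centred on the stand (its underside 12 mm above the bench, edges overhanging the stand by 14 mm). Origin: centre of its underside; x and y are along its edges
- cap: black snap cap, mouth down on the bench: body 33 mm across, 36 mm high in all, foot flange 42 mm across, 5 mm thick; mouth 18 mm wide, wider chamber inside. Origin: on its axis at the underside (mouth). On the packed spindle its lip meets the balls with its origin 61 mm above the spindle's, clicks at about 55 mm and is home on the upper ring at 45 mm
- paste_jar: closed jar, 52 mm across, 50 mm high, bystander; origin at the centre of its underside
- dish: shallow white dish, 90 mm across, 18 mm high, bystander; origin at the centre of its underside
- puck: black moulded specimen puck, 30 mm across, 18 mm high, bystander; origin at the centre of its underside
- brush: hand brush lying on the left, bystander
- screwdriver: screwdriver lying on the right, bystander
- wash_bottle: white wash bottle, 60 mm across, 170 mm high, bystander; origin at the centre of its underside
Things that resemble listed ones, but are neither listed nor needed, are in the scene too. Leave any purple look-alike of the ring alone.

How it is judged:
By the outcome, as a careful person would: the job done as asked, in the order asked, and still so for the second after the job is handed in, while the arm keeps its last pose, push and grip.
It also fails if it takes over 72 s, if anything falls off the work surface, if the arm or the gripper's body presses on something with over 40 N, if the wrist force passes 120 N, or if a joint passes its speed limit or range.

## Robot

A 6-joint arm with a two-finger parallel gripper is mounted at the origin on the work surface. World frame = base frame: x ahead of the robot, y to its left, z up, the work surface at z = 0. Lengths are in m, angles in rad, forces in N, time in s.
With the tool pointing down it reaches from about 0.225 to 0.875 m from the base axis. Payload 3.4 kg.
Tool frame: the origin (TCP) lies at the very end of the fingers, on their centre line; the grasp point (between the pads) lies 19 mm behind it; z points along the fingers, y is the line along which they close (so a half turn about z gives the same grasp; the last joint's range is limited). The gripper opens to 85 mm and grips with 20 to 120 N. Pads are 22 mm wide; open, the fingers measure 114 mm over their backs; the gripper's body (76 mm by 85 mm) begins 54 mm behind the grasp point. The pads swing forward as they close: fully open they stand 13 mm farther back than shut.
Start: joints at [-1.449, 0.276, 1.505, -0, 1.361, -0.121], TCP at [0.138, -0.558, 0.231] pointing down, gripper open.
Joint ranges: [-2.89, 2.89], [-0.75, 2.08], [0.22, 2.7], [-1.18, 4.32], [0.11, 2.71], [-2.7, 2.7]. Speed limits (rad/s): [2.57, 2.57, 3.14, 3.14, 3.14, 3.14].

## Interface

Orientations are given as a unit quaternion [w, x, y, z].
In Python, from rig import readout, vision, manip gives the robot as it stands.
- The arm moves only by the shell command python3 -m handwheel 'ROWS' [FORCE]. ROWS is JSON, a list of rows, each a list of 3 entries, a list of its own where there are three numbers: the shift along the tool's x, y, z in mm, then the turn, a rotation vector about the tool's x, y, z in units of 6 degrees (1.0 is 6 degrees), then the closure, from -1 (fully open) to 1 (shut), so that 0 is half open. A call has 1 to 20 rows; each row shifts and turns the commanded pose from where the row before left it, along the tool's axes as they then stand; what a row does not reach is not made up. A row lasts 1/8 s, in which the tool goes at most 62.5 mm and 10.7 degrees, less where a joint would pass 70% of its speed; a pose out of reach is approached as far as the arm can. A call is refused whole if a number of a shift passes 62.5 or a number of a turn 1, either way. A call with a gripper value outside its range is refused whole. The fingers move at their own pace and stop on an object; FORCE is the grip in N (left out, the last holds). Time passes only in rows, so rows that do not move let the fingers close. It gives the time, the measured TCP pose, the force, the opening and the grip force at its end, in the units of the state.
- readout.get_state(): the state, without advancing time (a new reading comes with each control period).
- vision.get_image(name): name is "scene" or "top" or "wrist"; returns the picture (480x640x3 uint8, blue, green, red); there is no depth.
- vision.camera_params(name): a dict with "intrinsics" (3x3 intrinsics, pixels), "rvec" (rotation vector, rad) and "tvec" (3), from world to camera coordinates, as OpenCV has them; the wrist camera has in their place "hand_eye" (4x4, takes a point from camera to tool coordinates, whose origin is the TCP and whose axes are the flange's). Camera axes: x right, y down, z forward; pixel columns grow to the right and rows downward; lengths in m; the calibration is good to about 2 mm. A picture is of the moment at which its call begins: read the wrist's pose just before it. camera_params takes no time and is no camera call.
- manip.sign_off(): hands the job in; it is judged then, once.
The state is a dict: "clock": time; "qpos": joint angles; "qd": joint speeds; "effort": joint torques, N m; "position": TCP position; "ee_rot": TCP orientation; "contact_force": force on the tool from outside, world axes, zero at the start; "moment": the same for the moment, N m; "width": finger opening in m; "gripper_force": force on a finger pad.
Only numpy, scipy, OpenCV 4.12 (cv2) and the standard library are available. Lean on these libraries where they do the work, as an engineer would, in place of code of your own. Each camera call takes 0.05 s, during which the arm holds its last target. There are 200 camera calls.

## Working session

There is one attempt and no reset: what is moved stays moved. The work goes in short steps, Python scripts to look and compute and a shell command to move; the robot and the scene stay as the last step left them, time stands still between calls to the robot, and variables do not carry over. Pictures are saved under pics/ and viewed, at most 11 in all, crops included, and the job is handed in when it is done.

```bash
ls; mkdir -p pics; python3 - <<'E'
from rig import readout, vision
import cv2
s=readout.get_state(); print(s)
for n in ("top","scene"):
    cv2.imwrite(f"pics/{n}0.png",vision.get_image(n)); print(n,vision.camera_params(n))
print(vision.camera_params("wrist"))
E
```

```text
pics
{'clock': 0.0, 'qpos': array([-1.44899580e+00,  2.76621232e-01,  1.50614955e+00, -1.06453180e-05,
        1.36070128e+00, -1.21006172e-01]), 'qd': array([ 0.00088897,  0.00197365,  0.00060465,  0.00012491, -0.00049314,
        0.00285249]), 'effort': array([-1.64151159e-03, -4.16775727e+01, -2.45807558e+01, -1.87145524e-04,
        1.11033334e-02,  2.24290687e-06]), 'position': array([ 0.13816813, -0.5576011 ,  0.23041822]), 'ee_rot': array([-9.39699987e-04,  9.92639087e-01,  1.21106398e-01, -5.57780113e-06]), 'contact_force': array([ 0.4099238 ,  0.51125704, -0.09907982]), 'moment': array([0.00078828, 0.0537105 , 0.05320362]), 'gripper_force': 0.0, 'width': 0.08535643820378053}
top {'intrinsics': array([[573.71770543,   0.        , 312.81775855],
       [  0.        , 573.71770543, 237.51073815],
       [  0.        ,   0.        ,   1.        ]]), 'rvec': array([ 2.20751774, -2.17934961,  0.11679717]), 'tvec': array([-0.0167037 ,  0.55942313,  1.21909541])}
scene {'intrinsics': array([[598.15952455,   0.        , 309.13462601],
       [  0.        , 598.15952455, 253.96991959],
       [  0.        ,   0.        ,   1.        ]]), 'rvec': array([ 2.02924832,  1.00751893, -0.47561746]), 'tvec': array([-0.35583067, -0.19285755,  1.81838247])}
{'intrinsics': array([[409.00158846,   0.        , 316.75765778],
       [  0.        , 409.00158846, 235.17838709],
       [  0.        ,   0.        ,   1.        ]]), 'hand_eye': array([[-4.19939730e-04, -9.58928631e-01, -2.83647149e-01,
         7.20833186e-02],
       [ 9.99999412e-01, -1.19170573e-04, -1.07761848e-03,
         7.22968178e-04],
       [ 9.99556818e-04, -2.83647435e-01,  9.58928117e-01,
        -1.41856299e-01],
       [ 0.00000000e+00,  0.00000000e+00,  0.00000000e+00,
         1.00000000e+00]])}
```

View pics/top0.png

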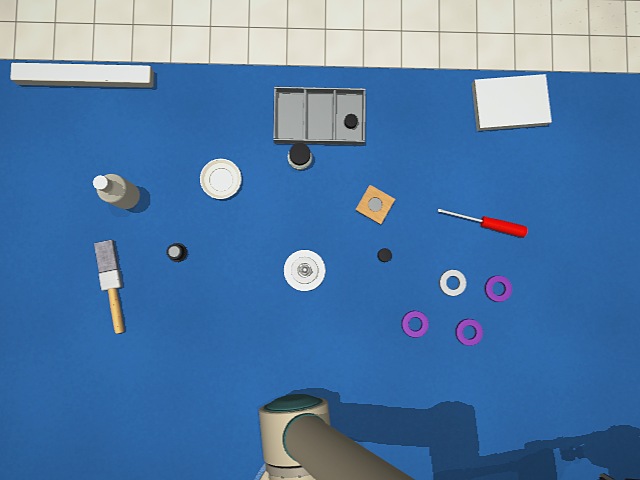

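View pics/scene0.png

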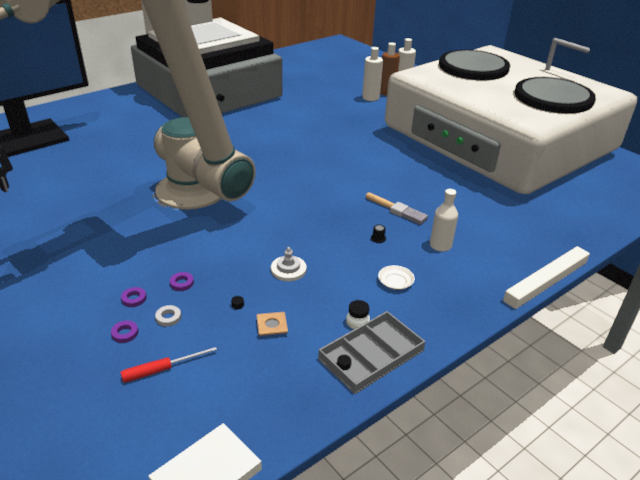

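The top view shows the spindle at (305,270), the steel ring at (453,283), the separator at (375,204) and the cap at (177,253). The puck is at (385,255), and three purple rings sit around the steel ring. The scene view agrees.

```bash
cat > h.py <<'E'
import numpy as np, cv2
from scipy.spatial.transform import Rotation as R
from rig import readout, vision
def tcp(s):
    T=np.eye(4); q=s["ee_rot"]; T[:3,:3]=R.from_quat([q[1],q[2],q[3],q[0]]).as_matrix(); T[:3,3]=s["position"]; return T
def grab(n):
    s=readout.get_state(); im=vision.get_image(n); p=vision.camera_params(n)
    if n=="wrist": C=tcp(s)@np.array(p["hand_eye"])
    else:
        C=np.eye(4); r=cv2.Rodrigues(p["rvec"])[0]; C[:3,:3]=r.T; C[:3,3]=-r.T@p["tvec"]
    return im,p["intrinsics"],C,s
def ray(uv,K,C,z):
    d=C[:3,:3]@np.linalg.solve(K,[uv[0],uv[1],1.]); o=C[:3,3]; return o+d*(z-o[2])/d[2]
def proj(P,K,C):
    c=C[:3,:3].T@(np.array(P)-C[:3,3]); c=K@c; return c[:2]/c[2]
def blobs(mask,minA=60):
    cs,h=cv2.findContours(mask.astype(np.uint8),cv2.RETR_CCOMP,cv2.CHAIN_APPROX_NONE)
    return [(c,h[0][i][3]) for i,c in enumerate(cs) if cv2.contourArea(c)>minA]
def onplane(c,K,C,z):   # contour -> world xy mm on plane
    return np.array([ray(p,K,C,z)[:2]*1000 for p in c.reshape(-1,2).astype(float)],dtype=np.float32)
def rel(P,s):  # world point mm -> shift in tool axes, mm
    T=tcp(s); return T[:3,:3].T@(np.array(P)-T[:3,3]*1000)
E
python3 - <<'E'
from h import *
im,K,C,s=grab("top")
hsv=cv2.cvtColor(im,cv2.COLOR_BGR2HSV)
print(C[:3,3])
def crop(m,u,v,r=32):
    o=np.zeros(m.shape,bool); o[v-r:v+r,u-r:u+r]=m[v-r:v+r,u-r:u+r]; return o
nb=~((hsv[...,0]>95)&(hsv[...,0]<125)&(hsv[...,1]>120))
for n,u,v,r,z in (("spindle",305,270,30,.012),("ring",453,283,18,.014),("sep",375,204,28,.017),("cap",177,253,14,.018),("puck",385,255,14,.018)):
    for c,p in blobs(crop(nb,u,v,r)):
        w=onplane(c,K,C,z); print(n,p,cv2.minAreaRect(w))
pm=(hsv[...,0]>130)&(hsv[...,0]<160)&(hsv[...,1]>100)
for c,p in blobs(pm):
    if p<0: print("purple",cv2.minAreaRect(onplane(c,K,C,.014)))
print(tcp(s))
E
```

```text
[0.46062998 0.02308341 1.25964839]
spindle -1 ((489.5183410644531, 8.481128692626953), (86.77153015136719, 91.21161651611328), 0.6553888916969299)
ring -1 ((466.1937255859375, -315.46673583984375), (54.3404541015625, 59.42905044555664), 0.6417504549026489)
ring 0 ((466.68218994140625, -314.9248046875), (29.106334686279297, 28.07596206665039), 45.382015228271484)
sep -1 ((635.448974609375, -144.9683837890625), (66.21122741699219, 65.82389831542969), 60.596282958984375)
cap -1 ((524.5789184570312, 283.6588134765625), (38.81505584716797, 40.85283660888672), 0.7828353643417358)
puck -1 ((525.0760498046875, -165.9689483642578), (27.585186004638672, 27.901660919189453), 45.39265441894531)
purple ((359.68328857421875, -350.6189270019531), (55.78697967529297, 56.924530029296875), 0.5078052282333374)
purple ((375.7309265136719, -232.02322387695312), (54.40031814575195, 55.856361389160156), 89.96329498291016)
purple ((454.3143005371094, -415.39300537109375), (54.367156982421875, 57.546295166015625), 0.6257630586624146)
[[ 9.70681664e-01  2.40368623e-01 -1.80191100e-04  1.38166903e-01]
 [ 2.40368597e-01 -9.70680351e-01  1.61042915e-03 -5.57680090e-01]
 [ 2.12188676e-04 -1.60652633e-03 -9.99998687e-01  2.30529102e-01]
 [ 0.00000000e+00  0.00000000e+00  0.00000000e+00  1.00000000e+00]]
```

```bash
python3 -m handwheel '[[[20,-10,4],[0,0,0],-1],[[41.5,-20,8],[0,0,0],-1],[[41.5,-20,8],[0,0,0],-1],[[41.5,-20,8],[0,0,0],-1],[[41.5,-20,8],[0,0,0],-1],[[41.5,-20,8],[0,0,0],-1],[[41.5,-20,8],[0,0,0],-1],[[41.5,-20,8],[0,0,0],-1],[[41.5,-20,8],[0,0,0],-1],[[41.5,-20,8],[0,0,0],-1],[[41.5,-20,8],[0,0,0],-1],[[41.5,-20,8],[0,0,0],-1],[[41.5,-20,8],[0,0,0],-1],[[41.5,-20,8],[0,0,0],-1],[[21,-10,4],[0,0,0],-1]]'; python3 -m handwheel '[[[0,0,0],[0,0,-0.97],-1],[[0,0,0],[0,0,-0.97],-1],[[0,0,0],[0,0,-0.97],-1],[[0,0,0],[0,0,-0.97],-1],[[0,0,0],[0,0,-0.97],-1],[[0,0,0],[0,0,-0.97],-1],[[0,0,0],[0,0,-0.97],-1],[[0,0,0],[0,0,-0.97],-1],[[0,0,0],[0,0,0],-1],[[0,0,0],[0,0,0],-1]]'
python3 - <<'E'
from h import *
im,K,C,s=grab("wrist"); cv2.imwrite("pics/w1.png",im)
hsv=cv2.cvtColor(im,cv2.COLOR_BGR2HSV)
m=(hsv[...,0]>8)&(hsv[...,0]<25)&(hsv[...,1]>70)
for c,p in blobs(m,500):
    w=onplane(c,K,C,.017); r=cv2.minAreaRect(w); print(p,r,rel([*r[0],17],s))
T=tcp(s); print(T)
E
```

```text
clock: 2.02
position: [0.6352, -0.1437, 0.1184]
ee_rot: [-0.001, 0.992, 0.122, -0.001]
contact_force: [0.5, -0.8, -0.4]
width: 0.0854
gripper_force: 0.0
clock: 3.28
position: [0.634, -0.1468, 0.1193]
ee_rot: [-0.0, 0.864, 0.503, -0.0]
contact_force: [0.5, 0.9, -1.0]
width: 0.0856
gripper_force: 0.0
-1 ((634.7771606445312, -144.84573364257812), (63.665252685546875, 63.2739372253418), 61.034027099609375) [  2.06946738  -0.24783761 102.3376138 ]
0 ((635.2716064453125, -144.36106872558594), (30.92974853515625, 30.452138900756836), 15.74482536315918) [ 2.73517396e+00 -5.75445939e-02  1.02337394e+02]
[[ 4.94240625e-01  8.69325070e-01 -3.56315091e-04  6.34006262e-01]
 [ 8.69325106e-01 -4.94240682e-01 -8.90828403e-05 -1.46758148e-01]
 [-2.53547360e-04 -2.65725296e-04 -9.99999933e-01  1.19338066e-01]
 [ 0.00000000e+00  0.00000000e+00  0.00000000e+00  1.00000000e+00]]
```

View pics/w1.png

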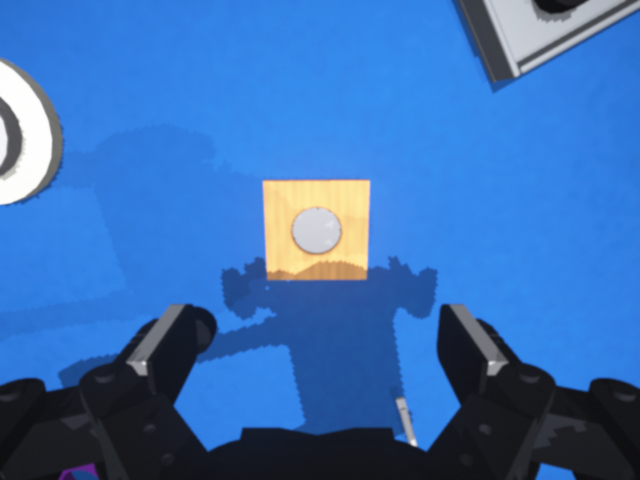

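The view shows the separator square and centred at pixels (264–370, 180–280), aligned with the fingers. Next I descend and grip it.

```bash
python3 -m handwheel '[[[2.3,-0.2,30],[0,0,0],-1],[[0,0,35],[0,0,0],-1],[[0,0,30],[0,0,0],-1],[[0,0,18],[0,0,0],-1],[[0,0,5],[0,0,0],-1],[[0,0,0],[0,0,0],-1],[[0,0,0],[0,0,0],0.2],[[0,0,0],[0,0,0],0.2],[[0,0,0],[0,0,0],0.2],[[0,0,0],[0,0,0],0.2],[[0,0,0],[0,0,0],0.2]]' 40
```

```text
clock: 4.7
position: [0.6363, -0.145, 0.0029]
ee_rot: [0.001, 0.864, 0.504, 0.001]
contact_force: [-1.5, 0.3, 6.8]
width: 0.0625
gripper_force: 43.8
```

```bash
python3 -m handwheel '[[[0,0,-10],[0,0,0],0.2],[[0,0,-25],[0,0,0],0.2],[[0,0,-35],[0,0,0],0.2],[[-4,-25,-35],[0,0,0],0.2],[[-5,-38,-20],[0,0,0],0.2],[[-5,-40,0],[0,0,0],0.2],[[-5,-40,0],[0,0,0],0.2],[[-5,-35,0],[0,0,0],0.2],[[-5,-25,0],[0,0,0],0.2],[[0,0,0],[0,0,0],0.2],[[0,0,0],[0,0,0],0.2]]'
python3 - <<'E'
from h import *
im,K,C,s=grab("wrist"); cv2.imwrite("pics/w2.png",im)
hsv=cv2.cvtColor(im,cv2.COLOR_BGR2HSV)
m=(hsv[...,0]>8)&(hsv[...,0]<25)&(hsv[...,1]>70)
for c,p in blobs(m,500):
    print("sep",p,cv2.minAreaRect(c))
for n,P in (("base",[.4895,.0085,.012]),("lowring",[.4895,.0085,.026]),("tip",[.4895,.0085,.071])): print(n,proj(P,K,C))
m=~((hsv[...,0]>95)&(hsv[...,0]<125)&(hsv[...,1]>120))
for c,p in blobs(m,1500): print(p,cv2.boundingRect(c),cv2.minAreaRect(onplane(c,K,C,.012)))
print(tcp(s))
E
```

```text
clock: 6.08
position: [0.4459, -0.0704, 0.1269]
ee_rot: [0.001, 0.864, 0.504, 0.001]
contact_force: [0.1, 0.1, -0.1]
width: 0.0621
gripper_force: 43.9
sep -1 ((318.0, 324.0), (166.0, 192.0), 90.0)
sep 0 ((316.6153564453125, 325.576904296875), (83.20503234863281, 77.93538665771484), 33.6900634765625)
base [314.03356393  81.73648231]
lowring [313.92133357  79.78965334]
tip [313.44989948  71.61181684]
-1 (0, 239, 640, 241) ((396.4774169921875, -164.59033203125), (199.1827392578125, 507.2695007324219), 60.32182693481445)
10 (352, 362, 71, 82) ((434.1739501953125, -222.1541748046875), (57.128299713134766, 51.23393630981445), 17.103511810302734)
10 (211, 362, 118, 83) ((335.6506652832031, -177.5935516357422), (64.37419891357422, 84.81732940673828), 31.99521827697754)
10 (275, 290, 85, 72) ((411.5712890625, -132.21224975585938), (56.16380310058594, 57.55805969238281), 27.016056060791016)
-1 (591, 157, 49, 58) ((626.4249877929688, -140.2050323486328), (36.25254821777344, 31.620092391967773), 64.00105285644531)
-1 (237, 0, 153, 162) ((488.2662658691406, 7.311103820800781), (89.1730728149414, 89.93013000488281), 60.467716217041016)
[[ 4.92950056e-01  8.70053860e-01  2.55399553e-03  4.45938565e-01]
 [ 8.70057493e-01 -4.92949382e-01 -9.31034720e-04 -7.04458785e-02]
 [ 4.48940162e-04  2.68107656e-03 -9.99996305e-01  1.26883898e-01]
 [ 0.00000000e+00  0.00000000e+00  0.00000000e+00  1.00000000e+00]]
```

View pics/w2.png

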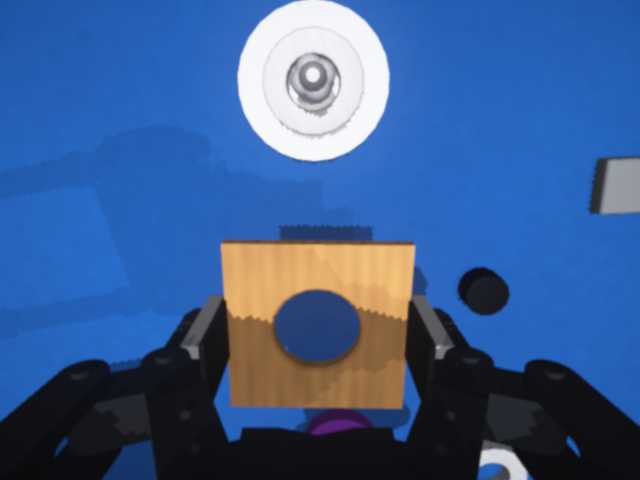

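The spindle is at about (313,80) with its stud tip near (312,75). The separator is held level between the fingers at (222–415, 241–408).

```bash
python3 - <<'E'
from h import *
im=cv2.imread("pics/w2.png"); s=readout.get_state(); p=vision.camera_params("wrist");K=p["intrinsics"];T=tcp(s);C=T@p["hand_eye"]
hsv=cv2.cvtColor(im,cv2.COLOR_BGR2HSV)
m=(hsv[...,0]>8)&(hsv[...,0]<25)&(hsv[...,1]>70)
z=s["position"][2]+.0141
for c,q in blobs(m,500):
    w=onplane(c,K,C,z); r=cv2.minAreaRect(w); print(q,r,rel([*r[0],z*1000],s))
print("to spindle",rel([488.2,7.4,126.9],s))
E
```

```text
-1 ((446.2249450683594, -71.0272445678711), (64.61901092529297, 64.2552719116211), 60.2258415222168) [ -0.37977185   0.40661746 -14.09923964]
0 ((446.6717529296875, -70.08694458007812), (29.134063720703125, 29.808366775512695), 24.56133270263672) [  0.65860102   0.33189764 -14.09902911]
to spindle [88.5430114  -1.76111125 -0.12054638]
```

```bash
python3 -m handwheel '[[[12,-0.5,0],[0,0,0],0.2],[[25,-0.5,0],[0,0,0],0.2],[[25,-0.5,0],[0,0,0],0.2],[[18,-0.5,0],[0,0,0],0.2],[[8.5,0,0],[0,0,0],0.2],[[0,0,20],[0,0,0],0.2],[[0,0,25],[0,0,0],0.2],[[0,0,20],[0,0,0],0.2],[[0,0,10],[0,0,0],0.2],[[0,0,0],[0,0,0],0.2],[[0,0,0],[0,0,0],0.2]]'
python3 -c "
from h import *
s=readout.get_state();print(rel([488.2,7.4,17],s))"
```

```text
clock: 7.5
position: [0.487, 0.0079, 0.0519]
ee_rot: [0.0, 0.864, 0.504, 0.001]
contact_force: [-0.5, -0.5, -0.4]
width: 0.0627
gripper_force: 43.9
[ 0.1293496   1.26895193 34.90666666]
```

```bash
python3 -m handwheel '[[[0,0.9,6],[0,0,0],0.2],[[0,0,8],[0,0,0],0.2],[[0,0,8],[0,0,0],0.2],[[0,0,6],[0,0,0],0.2],[[0,0,4],[0,0,0],0.2],[[0,0,2],[0,0,0],0.2],[[0,0,0.5],[0,0,0],0.2],[[0,0,0],[0,0,0],0.2]]'
python3 -c "
from h import *
s=readout.get_state();print(rel([488.2,7.4,17],s))"
```

```text
clock: 8.5
position: [0.487, 0.0076, 0.017]
ee_rot: [0.0, 0.864, 0.504, -0.0]
contact_force: [-0.4, 1.1, 1.3]
width: 0.0626
gripper_force: 44.0
[ 0.38212434  1.17670496 -0.020491  ]
```

```bash
python3 -m handwheel '[[[0,0,0.8],[0,0,0],0.2],[[0,0,0],[0,0,0],-0.3],[[0,0,0],[0,0,0],-1],[[0,0,0],[0,0,0],-1],[[0,0,-10],[0,0,0],-1],[[0,0,-30],[0,0,0],-1],[[0,0,-45],[0,0,0],-1],[[0,0,-40],[0,0,0],-1],[[0,0,-15],[0,0,0],-1],[[0,0,0],[0,0,0],-1],[[0,0,0],[0,0,0],-1]]'
python3 - <<'E'
from h import *
im,K,C,s=grab("wrist"); cv2.imwrite("pics/w3.png",im)
hsv=cv2.cvtColor(im,cv2.COLOR_BGR2HSV)
m=(hsv[...,0]>8)&(hsv[...,0]<25)&(hsv[...,1]>70)
for c,p in blobs(m,500):
    print("sep",p,cv2.minAreaRect(onplane(c,K,C,.031)))
print(proj([.4882,.0074,.071],K,C),s["position"])
E
```

```text
clock: 9.88
position: [0.4859, 0.0078, 0.1545]
ee_rot: [-0.001, 0.864, 0.504, -0.001]
contact_force: [-0.4, -0.2, 0.1]
width: 0.0857
gripper_force: 0.0
sep -1 ((486.643798828125, 6.8468475341796875), (63.30615234375, 63.03070831298828), 60.451683044433594)
sep 0 ((486.3802795410156, 6.760967254638672), (31.877927780151367, 31.185592651367188), 33.530921936035156)
[320.4588912  242.10900393] [0.48590444 0.00775279 0.15449445]
```

View pics/w3.png

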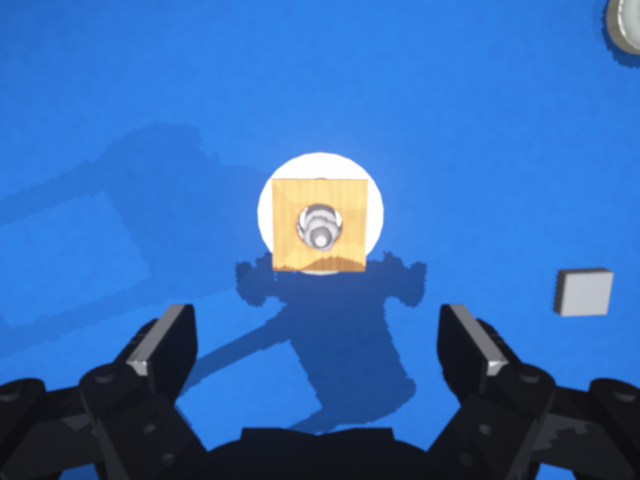

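The separator sits on the lower ring with the stud through its hole. Its edges are at (273–368, 179–271) and the stud tip is near (320,238). Next is the ring.

```bash
python3 -m handwheel '[[[-15,7,2],[0,0,0],-1],[[-36.5,18,5],[0,0,0],-1],[[-36.5,18,5],[0,0,0],-1],[[-36.5,18,5],[0,0,0],-1],[[-36.5,18,5],[0,0,0],-1],[[-36.5,18,5],[0,0,0],-1],[[-36.5,18,5],[0,0,0],-1],[[-36.5,18,5],[0,0,0],-1],[[-20,9,3],[0,0,0],-1],[[0,0,0],[0,0,-0.98],-1],[[0,0,0],[0,0,-0.98],-1],[[0,0,0],[0,0,-0.98],-1],[[0,0,0],[0,0,0],-1],[[0,0,0],[0,0,0],-1]]'
python3 - <<'E'
from h import *
im,K,C,s=grab("wrist"); cv2.imwrite("pics/w4.png",im)
hsv=cv2.cvtColor(im,cv2.COLOR_BGR2HSV)
m=(hsv[...,1]<60)&(hsv[...,2]>110)
for c,p in blobs(m,500):
    r=cv2.minAreaRect(onplane(c,K,C,.014)); print(p,r,rel([*r[0],14],s))
m=(hsv[...,0]>130)&(hsv[...,0]<160)&(hsv[...,1]>100)
for c,p in blobs(m,500):
    if p<0: print("purple",cv2.minAreaRect(c))
print(proj([.4664,-.3152,.014],K,C),tcp(s))
E
```

```text
clock: 11.68
position: [0.4672, -0.3149, 0.1157]
ee_rot: [-0.0, 0.777, 0.63, -0.0]
contact_force: [-0.6, 0.4, 0.5]
width: 0.0854
gripper_force: 0.0
-1 ((556.3206787109375, -400.1611633300781), (8.896336555480957, 47.75638961791992), 24.600019454956055) [-64.99049836 104.91154192 101.66302329]
-1 ((345.0775146484375, -361.91864013671875), (62.90849685668945, 15.039320945739746), 47.81918716430664) [ -71.36164907 -109.67074734  101.78351302]
-1 ((465.5670166015625, -315.3954162597656), (56.52105712890625, 57.29923629760742), 11.926159858703613) [ -0.87547381  -1.44030758 101.74547284]
3 ((465.94610595703125, -314.36822509765625), (27.146394729614258, 29.264707565307617), 78.03540802001953) [  0.20798356  -1.28235039 101.74574867]
-1 ((612.3980102539062, -332.4993896484375), (100.25440216064453, 6.948092937469482), 76.57982635498047) [ 12.82483671 145.74726586 101.66597856]
purple ((328.0, 370.5), (77.0, 80.0), 90.0)
purple ((171.03839111328125, 307.689208984375), (88.283447265625, 68.51895904541016), 9.904183387756348)
purple ((135.5500030517578, 133.35000610351562), (105.62006378173828, 96.449462890625), 18.434947967529297)
[315.48383426 235.42909558] [[ 2.07264611e-01  9.78284796e-01 -4.89093254e-04  4.67207265e-01]
 [ 9.78284860e-01 -2.07264400e-01  4.49032173e-04 -3.14883165e-01]
 [ 3.37909728e-04 -5.71541004e-04 -9.99999780e-01  1.15744923e-01]
 [ 0.00000000e+00  0.00000000e+00  0.00000000e+00  1.00000000e+00]]
```

View pics/w4.png

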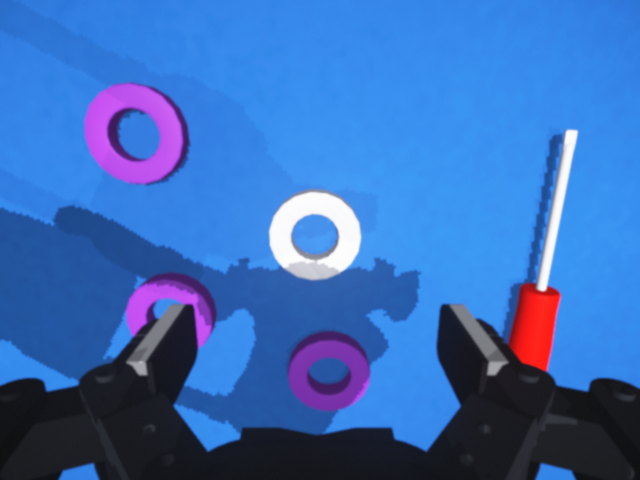

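The steel ring is at (315,235). The left finger's path clears the purple rings at (171,308), (328,370) and (136,133). Next I descend and grip.

```bash
python3 -m handwheel '[[[-0.3,-1.4,30],[0,0,0],-1],[[0,0,35],[0,0,0],-1],[[0,0,28],[0,0,0],-1],[[0,0,16],[0,0,0],-1],[[0,0,7],[0,0,0],-1],[[0,0,0],[0,0,0],-1],[[0,0,0],[0,0,0],0.3],[[0,0,0],[0,0,0],0.3],[[0,0,0],[0,0,0],0.3],[[0,0,0],[0,0,0],0.3],[[0,0,0],[0,0,0],0.3],[[0,0,0],[0,0,0],0.3]]' 60
```

```text
clock: 13.22
position: [0.4665, -0.3156, 0.0015]
ee_rot: [0.001, 0.776, 0.63, 0.0]
contact_force: [-0.7, 1.0, 6.2]
width: 0.0546
gripper_force: 63.1
```

```bash
python3 -m handwheel '[[[0,0,-8],[0,0,0],0.3],[[0,0,-22],[0,0,0],0.3],[[0,0,-35],[0,0,0],0.3],[[15,-3,-35],[0,0,0],0.3],[[33,-6.5,-20],[0,0,0],0.3],[[36,-7,-7],[0,0,0],0.3],[[36,-7,0],[0,0,0],0.3],[[36,-7,0],[0,0,0],0.3],[[36,-7,0],[0,0,0],0.3],[[26,-5,0],[0,0,0],0.3],[[13,-2.5,0],[0,0,0],0.3],[[0,0,0],[0,0,0],0.3],[[0,0,0],[0,0,0],0.3]]'
python3 - <<'E'
from h import *
im,K,C,s=grab("wrist"); cv2.imwrite("pics/w5.png",im)
hsv=cv2.cvtColor(im,cv2.COLOR_BGR2HSV)
m=(hsv[...,1]<60)&(hsv[...,2]>90)
z=s["position"][2]+.0125
for c,p in blobs(m,500):
    r=cv2.minAreaRect(onplane(c,K,C,z)); print(p,cv2.boundingRect(c),r,rel([*r[0],z*1000],s))
nb=~((hsv[...,0]>95)&(hsv[...,0]<125)&(hsv[...,1]>120)); nb[235:]=0
for c,p in blobs(nb,1500): print("base",cv2.boundingRect(c),cv2.minAreaRect(onplane(c,K,C,.012)))
m=(hsv[...,0]>8)&(hsv[...,0]<25)&(hsv[...,1]>70)
for c,p in blobs(m,500): print("sep",p,cv2.minAreaRect(onplane(c,K,C,.031)))
print("tip",proj([.4886,.008,.071],K,C),tcp(s))
E
```

```text
clock: 14.85
position: [0.4699, -0.0807, 0.1271]
ee_rot: [0.0, 0.777, 0.63, -0.0]
contact_force: [0.3, 0.4, -2.0]
width: 0.0543
gripper_force: 64.4
-1 (399, 294, 38, 61) ((505.5752258300781, -86.91464233398438), (7.068827152252197, 25.95296287536621), 8.545140266418457) [  1.24072113  36.24627837 -12.48010179]
-1 (198, 293, 38, 63) ((435.1556396484375, -71.95317840576172), (26.08502197265625, 6.8625688552856445), 57.361637115478516) [  1.35247365 -35.74503574 -12.52163683]
-1 (239, 242, 157, 153) ((470.3065490722656, -79.39981079101562), (59.31947326660156, 54.459983825683594), 78.0675277709961) [  1.31781546   0.18596949 -12.50092302]
2 (277, 287, 81, 61) ((470.73553466796875, -77.5986099243164), (24.982715606689453, 24.790512084960938), 31.16690444946289) [  3.16876969   0.23413216 -12.50233391]
-1 (540, 238, 69, 60) ((559.4639282226562, -77.50226593017578), (17.67910385131836, 18.005495071411133), 63.38433837890625) [ 21.56807886  87.03390897 -12.4666604 ]
-1 (286, 49, 56, 63) ((485.90228271484375, -1.7691078186035156), (16.773897171020508, 16.184810638427734), 27.541183471679688)
[... 151 characters left out ...]
.96147918701172) [ 80.49576919   0.12864442 -12.56249547]
base (240, 0, 154, 160) ((488.19964599609375, 6.3522186279296875), (87.97254943847656, 90.36776733398438), 78.07090759277344)
sep -1 ((486.7055358886719, 6.102043151855469), (63.38987731933594, 63.29619216918945), 59.912349700927734)
sep 0 ((486.7581481933594, 5.920766830444336), (31.665485382080078, 30.736255645751953), 31.98420524597168)
tip [316.37874173  70.19368996] [[ 2.06304172e-01  9.78487826e-01  4.03007634e-04  4.69857747e-01]
 [ 9.78487601e-01 -2.06303762e-01 -8.79286498e-04 -8.06619026e-02]
 [-7.77229143e-04  5.75738446e-04 -9.99999532e-01  1.27090074e-01]
 [ 0.00000000e+00  0.00000000e+00  0.00000000e+00  1.00000000e+00]]
```

View pics/w5.png

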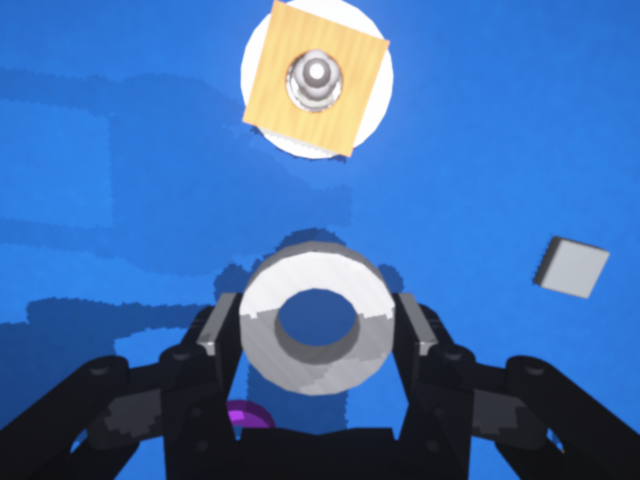

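The ring is held level between the pads, hole centre near (317,325). The separator is at (243–389, 0–156), and the stud tip is at (316,71).

```bash
python3 -m handwheel '[[[12,0,0],[0,0,0],0.3],[[25,0,0],[0,0,0],0.3],[[25,0,0],[0,0,0],0.3],[[18,0,0],[0,0,0],0.3],[[9.5,0,0],[0,0,0],0.3],[[0,0,15],[0,0,0],0.3],[[0,0,20],[0,0,0],0.3],[[0,0,18],[0,0,0],0.3],[[0,0,9],[0,0,0],0.3],[[0,0,0],[0,0,0],0.3],[[0,0,0],[0,0,0],0.3]]'
python3 -c "
from h import *
s=readout.get_state();print(rel([488.6,7.6,32.5],s))"
```

```text
clock: 16.27
position: [0.4887, 0.0076, 0.0655]
ee_rot: [0.0, 0.777, 0.63, 0.0]
contact_force: [0.9, 0.8, -1.7]
width: 0.0543
gripper_force: 64.3
[-0.03435107 -0.10345231 33.03499055]
```

```bash
python3 -m handwheel '[[[-0.5,0,5],[0,0,0],0.3],[[0,0,7],[0,0,0],0.3],[[0,0,7],[0,0,0],0.3],[[0,0,6],[0,0,0],0.3],[[0,0,4],[0,0,0],0.3],[[0,0,2],[0,0,0],0.3],[[0,0,1],[0,0,0],0.3],[[0,0,0],[0,0,0],0.3],[[0,0,0],[0,0,0],0.3]]'
```

```text
clock: 17.4
position: [0.4881, 0.0073, 0.0332]
ee_rot: [0.0, 0.777, 0.63, 0.0]
contact_force: [0.7, -0.5, -1.9]
width: 0.0547
gripper_force: 64.4
```

Not quite touching yet, so I lower until there is contact.

```bash
python3 -m handwheel '[[[0,0,0.7],[0,0,0],0.3],[[0,0,0.5],[0,0,0],0.3],[[0,0,0],[0,0,0],0.3]]'; python3 -m handwheel '[[[0,0,0.5],[0,0,0],0.3],[[0,0,0.5],[0,0,0],0.3],[[0,0,0],[0,0,0],0.3]]'
```

```text
clock: 17.77
position: [0.4881, 0.0073, 0.0325]
ee_rot: [0.0, 0.777, 0.63, 0.0]
contact_force: [-1.3, 0.0, 4.3]
width: 0.0545
gripper_force: 65.1
clock: 18.15
position: [0.4882, 0.0073, 0.0325]
ee_rot: [0.0, 0.777, 0.63, 0.0]
contact_force: [-4.2, 0.1, 14.1]
width: 0.0546
gripper_force: 66.1
```

```bash
python3 -m handwheel '[[[0,0,-0.9],[0,0,0],0.3],[[0,0,0],[0,0,0],-0.2],[[0,0,0],[0,0,0],-1],[[0,0,0],[0,0,0],-1],[[0,0,-10],[0,0,0],-1],[[0,0,-30],[0,0,0],-1],[[0,0,-40],[0,0,0],-1],[[0,0,-30],[0,0,0],-1],[[0,0,-12],[0,0,0],-1],[[0,0,0],[0,0,0],-1],[[0,0,0],[0,0,0],-1]]'
python3 - <<'E'
from h import *
im,K,C,s=grab("wrist"); cv2.imwrite("pics/w6.png",im)
print(proj([.4886,.0076,.071],K,C),proj([.4886,.0076,.045],K,C),tcp(s))
E
```

```text
clock: 19.52
position: [0.487, 0.0074, 0.1525]
ee_rot: [-0.001, 0.777, 0.63, -0.001]
contact_force: [0.2, -0.8, -0.6]
width: 0.0851
gripper_force: 0.0
[319.5979766  243.66826316] [319.45067226 231.23910327] [[ 2.06064637e-01  9.78535033e-01 -2.56024612e-03  4.86966137e-01]
 [ 9.78538337e-01 -2.06064717e-01  2.35224805e-04  7.39386211e-03]
 [-2.97400680e-04 -2.55377050e-03 -9.99996695e-01  1.52457739e-01]
 [ 0.00000000e+00  0.00000000e+00  0.00000000e+00  1.00000000e+00]]
```

View pics/w6.png

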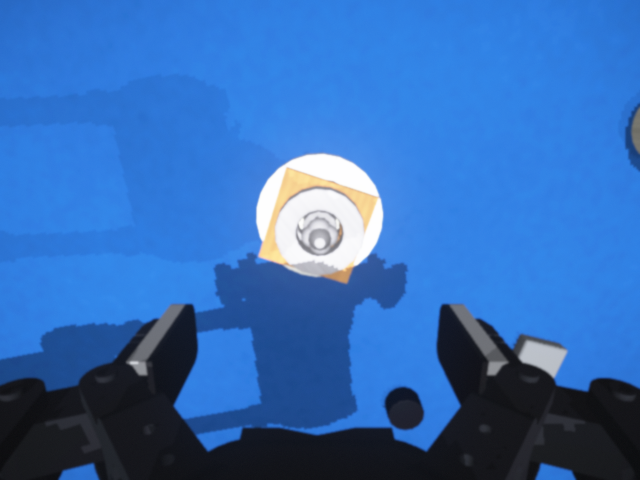

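The ring lies on the sheet: ring at (275–366, 187–277), stud tip at about (320,239). Next is the cap.

```bash
python3 -m handwheel '[[[15,-1,1],[0,0,0],-1],[[37,-2.7,2],[0,0,0],-1],[[37,-2.7,2],[0,0,0],-1],[[37,-2.7,2],[0,0,0],-1],[[37,-2.7,2],[0,0,0],-1],[[37,-2.7,2],[0,0,0],-1],[[37,-2.7,2],[0,0,0],-1],[[27,-1.8,2],[0,0,0],-1],[[14,-1,1],[0,0,0],-1],[[0,0,0],[0,0,0],-1],[[0,0,0],[0,0,0],-1]]'
python3 - <<'E'
from h import *
im,K,C,s=grab("wrist"); cv2.imwrite("pics/w7.png",im)
hsv=cv2.cvtColor(im,cv2.COLOR_BGR2HSV)
m=hsv[...,2]<70; m[300:]=0
for c,p in blobs(m,300):
    for z in (.003,.036):
        r=cv2.minAreaRect(onplane(c,K,C,z)); print(p,z,cv2.boundingRect(c),r,rel([*r[0],z*1000],s))
print(tcp(s))
E
```

```text
clock: 20.95
position: [0.5253, 0.2827, 0.1374]
ee_rot: [0.0, 0.777, 0.63, -0.001]
contact_force: [0.7, 0.4, 0.5]
width: 0.0856
gripper_force: 0.0
-1 0.003 (286, 190, 57, 64) ((523.3009643554688, 282.38214111328125), (45.394683837890625, 39.0657844543457), 78.08796691894531) [ -0.55297943  -1.80325223 134.44349666]
-1 0.036 (286, 190, 57, 64) ((525.3438110351562, 290.7795715332031), (39.97138214111328, 34.398582458496094), 78.0880355834961) [  8.04989897  -1.55420028 101.43412653]
0 0.003 (294, 211, 42, 40) ((522.3104248046875, 276.24237060546875), (28.458650588989258, 28.857513427734375), 78.08155059814453) [ -6.76500675  -1.5055532  134.44999914]
0 0.036 (294, 211, 42, 40) ((524.4715576171875, 285.373291015625), (25.058704376220703, 25.409883499145508), 78.08139038085938) [  2.57998371  -1.29211396 101.43985223]
[[ 2.06346006e-01  9.78478818e-01 -7.26612537e-04  5.25277202e-01]
 [ 9.78478501e-01 -2.06346639e-01 -9.41850334e-04  2.82677750e-01]
 [-1.07151466e-03 -5.16627692e-04 -9.99999292e-01  1.37441877e-01]
 [ 0.00000000e+00  0.00000000e+00  0.00000000e+00  1.00000000e+00]]
```

View pics/w7.png

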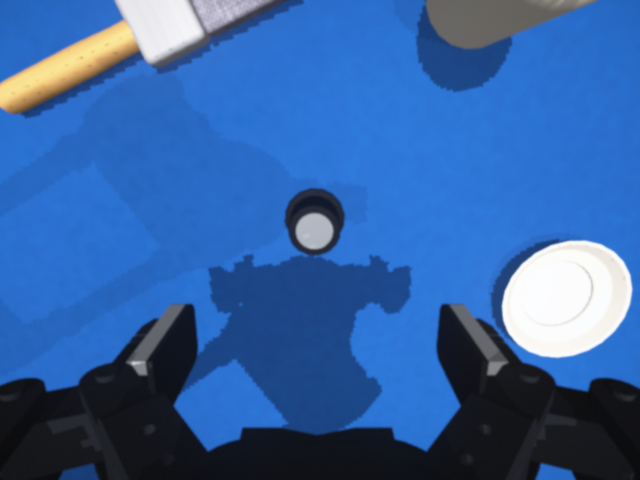

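The cap is at about (314,220) with its grey top disc at (315,231), and there is space around it. Next I descend and grip just above the flange.

```bash
python3 -m handwheel '[[[2.5,-1.4,25],[0,0,0],-1],[[0,0,35],[0,0,0],-1],[[0,0,35],[0,0,0],-1],[[0,0,22],[0,0,0],-1],[[0,0,10],[0,0,0],-1],[[0,0,2.5],[0,0,0],-1],[[0,0,0],[0,0,0],0],[[0,0,0],[0,0,0],1],[[0,0,0],[0,0,0],1],[[0,0,0],[0,0,0],1],[[0,0,0],[0,0,0],1],[[0,0,0],[0,0,0],1],[[0,0,0],[0,0,0],1]]' 100
```

```text
clock: 22.62
position: [0.5253, 0.2864, 0.0094]
ee_rot: [0.0, 0.776, 0.63, 0.001]
contact_force: [-0.4, -0.4, 4.9]
width: 0.0306
gripper_force: 98.7
```

```bash
python3 -m handwheel '[[[0,0,-10],[0,0,0],1],[[0,0,-30],[0,0,0],1],[[0,0,-40],[0,0,0],1],[[-15,1,-35],[0,0,0],1],[[-35,2,-15],[0,0,0],1],[[-40,2.3,0],[0,0,0],1],[[-40,2.3,0],[0,0,0],1],[[-40,2.3,0],[0,0,0],1],[[-40,2.3,0],[0,0,0],1],[[-40,2.3,0],[0,0,0],1],[[-40,2.3,0],[0,0,0],1],[[-40,2.3,0],[0,0,0],1],[[-28,2,0],[0,0,0],1],[[-12,1,0],[0,0,0],1],[[0,0,0],[0,0,0],1],[[0,0,0],[0,0,0],1]]'
python3 - <<'E'
from h import *
im,K,C,s=grab("wrist")
hsv=cv2.cvtColor(im,cv2.COLOR_BGR2HSV)
nb=~((hsv[...,0]>95)&(hsv[...,0]<125)&(hsv[...,1]>120)); nb[235:]=0
for c,p in blobs(nb,1500): print("base",cv2.boundingRect(c),cv2.minAreaRect(onplane(c,K,C,.012)))
t=[.4886,.0076]
for z in (.071,.045,.012): 
    q=proj([*t,z],K,C); print(z,q); cv2.drawMarker(im,tuple(int(round(v)) for v in q),(0,0,255),0,6,1)
print(tcp(s))
cv2.imwrite("pics/w8.png",np.hstack([im[200:440,200:440],cv2.resize(im[0:170,230:400],(560,560))[0:240]]) if 0 else cv2.resize(im[0:450,200:440],None,fx=1.33,fy=1.33))
E
```

```text
clock: 24.62
position: [0.4702, -0.0795, 0.1382]
ee_rot: [-0.0, 0.776, 0.63, 0.0]
contact_force: [-0.5, -0.5, -0.9]
width: 0.0303
gripper_force: 98.9
base (244, 3, 147, 157) ((488.7808837890625, 7.59552001953125), (90.5649642944336, 89.93327331542969), 75.24761199951172)
0.071 [316.61521656  76.40928869]
0.045 [316.66042656  80.7584047 ]
0.012 [316.70493316  85.03985385]
[[ 2.05423658e-01  9.78673142e-01  3.09203211e-05  4.70208880e-01]
 [ 9.78672977e-01 -2.05423641e-01  5.75881298e-04 -7.95058061e-02]
 [ 5.69951325e-04 -8.80387602e-05 -9.99999834e-01  1.38243402e-01]
 [ 0.00000000e+00  0.00000000e+00  0.00000000e+00  1.00000000e+00]]
```

View pics/w8.png

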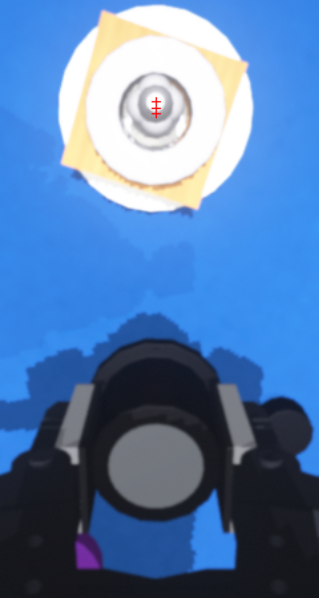

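The stud tip and base match the predicted markers. The cap is upright in the grip, its disc centre at about (317,350) in the full image.

```bash
python3 -m handwheel '[[[12,0.2,0],[0,0,0],1],[[25,0,0],[0,0,0],1],[[25,0,0],[0,0,0],1],[[18,0,0],[0,0,0],1],[[9.8,0,8],[0,0,0],1],[[0,0,20],[0,0,0],1],[[0,0,15],[0,0,0],1],[[0,0,5],[0,0,0],1],[[0,0,0],[0,0,0],1],[[0,0,0],[0,0,0],1]]'
python3 -c "
from h import *
s=readout.get_state();print(rel([488.7,7.6,54.4],s))"
```

```text
clock: 25.92
position: [0.4894, 0.0073, 0.0906]
ee_rot: [0.0, 0.777, 0.63, 0.0]
contact_force: [0.8, 0.8, -0.5]
width: 0.031
gripper_force: 99.0
[ 0.20574801 -0.76656915 36.23085816]
```

```bash
python3 -m handwheel '[[[0.8,-0.6,0],[0,0,0],1],[[0,0,4],[0,0,0],1],[[0,0,4],[0,0,0],1],[[0,0,4],[0,0,0],1],[[0,0,4],[0,0,0],1],[[0,0,0],[0,0,0],1]]'
python3 -c "
from h import *
s=readout.get_state();print(rel([488.7,7.6,54.4],s),s['contact_force'],s['moment'])"
```

```text
clock: 26.68
position: [0.4881, 0.0083, 0.0737]
ee_rot: [-0.0, 0.777, 0.63, -0.0]
contact_force: [0.3, 0.1, -0.6]
width: 0.0306
gripper_force: 99.0
[-0.5769135   0.7502802  19.32537602] [ 0.32057234  0.0688321  -0.61541886] [ 0.03440856  0.00069113 -0.04314536]
```

```bash
python3 -m handwheel '[[[0,0.4,2],[0,0,0],1],[[0,0,2],[0,0,0],1],[[0,0,2],[0,0,0],1],[[0,0,0],[0,0,0],1]]'; python3 -m handwheel '[[[0,0,2],[0,0,0],1],[[0,0,2],[0,0,0],1],[[0,0,2],[0,0,0],1],[[0,0,0],[0,0,0],1]]';  python3 -m handwheel '[[[0,0,2],[0,0,0],1],[[0,0,2],[0,0,0],1],[[0,0,0],[0,0,0],1]]'
```

```text
clock: 27.18
position: [0.489, 0.0087, 0.069]
ee_rot: [-0.0, 0.777, 0.63, 0.001]
contact_force: [-1.7, 1.8, 6.0]
width: 0.0306
gripper_force: 100.0
clock: 27.68
position: [0.4886, 0.0088, 0.0619]
ee_rot: [-0.0, 0.777, 0.63, 0.0]
contact_force: [-0.1, 3.0, -4.0]
width: 0.0308
gripper_force: 99.2
clock: 28.05
position: [0.4885, 0.0081, 0.0576]
ee_rot: [-0.0, 0.776, 0.63, -0.001]
contact_force: [0.4, 2.3, -5.4]
width: 0.0304
gripper_force: 99.4
```

Clicked (the force went from +6 to −4 N). On down to the ring.

```bash
python3 -m handwheel '[[[0,0,1.5],[0,0,0],1],[[0,0,1.5],[0,0,0],1],[[0,0,0],[0,0,0],1]]'; python3 -m handwheel '[[[0,0,1],[0,0,0],1],[[0,0,0.5],[0,0,0],1],[[0,0,0],[0,0,0],1]]'
```

```text
clock: 28.42
position: [0.4891, 0.0079, 0.0554]
ee_rot: [0.0, 0.776, 0.63, 0.0]
contact_force: [-0.5, 1.0, -1.3]
width: 0.0306
gripper_force: 99.5
clock: 28.8
position: [0.4892, 0.008, 0.0544]
ee_rot: [0.001, 0.776, 0.63, 0.0]
contact_force: [-1.6, 0.1, 5.1]
width: 0.0303
gripper_force: 100.5
```

```bash
python3 -m handwheel '[[[0,0,0.8],[0,0,0],1],[[0,0,0],[0,0,0],1],[[0,0,0],[0,0,0],1]]'; python3 -m handwheel '[[[0,0,0.8],[0,0,0],1],[[0,0,0],[0,0,0],1],[[0,0,0],[0,0,0],1]]'
```

```text
clock: 29.18
position: [0.4892, 0.008, 0.0543]
ee_rot: [0.001, 0.776, 0.63, 0.0]
contact_force: [-2.3, -0.2, 11.9]
width: 0.0308
gripper_force: 101.3
clock: 29.55
position: [0.4892, 0.0079, 0.0543]
ee_rot: [0.001, 0.776, 0.63, 0.0]
contact_force: [-4.1, 0.5, 18.7]
width: 0.0305
gripper_force: 102.0
```

```bash
python3 -m handwheel '[[[0,0,0.7],[0,0,0],1],[[0,0,0],[0,0,0],1],[[0,0,0],[0,0,0],1],[[0,0,0],[0,0,0],1]]'; python3 -c "
from h import *
im=grab('scene')[0]; cv2.imwrite('pics/s9.png',cv2.resize(im[190:310,210:370],None,fx=5,fy=5,interpolation=2))"
```

```text
clock: 30.05
position: [0.4892, 0.008, 0.0542]
ee_rot: [0.001, 0.776, 0.63, 0.0]
contact_force: [-5.2, 0.1, 22.9]
width: 0.031
gripper_force: 102.6
```

View pics/s9.png

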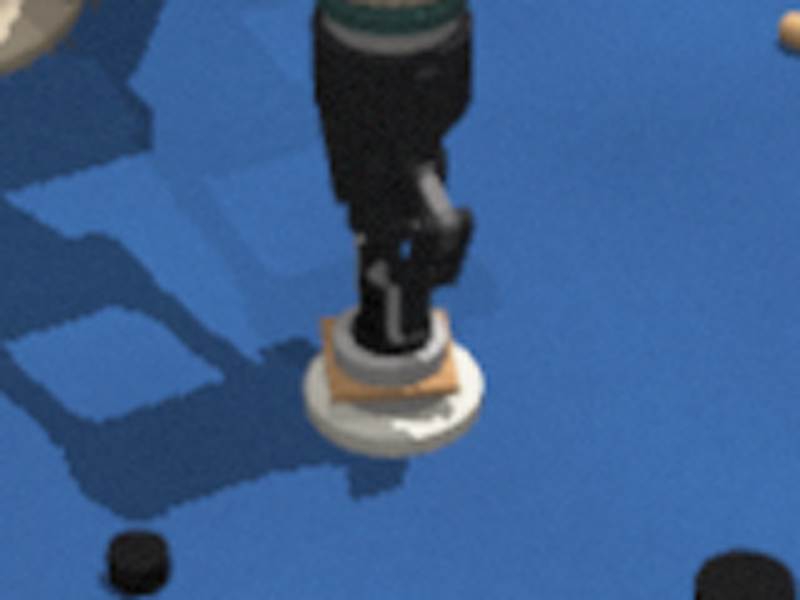

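The crop shows the stack in order at about (390,370): base, separator, ring, and the cap flange on the ring, still held and pressed.

```bash
python3 -c "
from rig import manip; print(manip.sign_off())"
```

```text
the job is handed in; nothing more can be done
None
```

The job is handed in at about 30 s: separator, ring and cap are stacked on the spindle in order, the cap clicked and is seated on the upper ring, and the gripper still holds it, pressing down with about 23 N.

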